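# Pack a glass unit in its sash with the packer that just drags

### The job

Find by feel which of the three packers fits the open gap between the glass unit and the far rail of the sash, and leave it there, bevelled face to the glass: near the middle of the rail, upright, pushed down to the ledge, let go. The right one slides down with a light drag, nipped between glass and rail; one that drops in loose is too thin, and one that will not start or would have to be forced is too thick. Never force a packer, since the glass edge chips, and stand the packers that you do not use in their own slots of the rack.

Things in the scene. Friction and masses are not known exactly. Their poses are not given: they have to be found in the camera images.
- sash: Small window sash (frame of pale wood) lying flat on the bench, fixed: 220 mm (x) by 200 mm (y), 42 mm high, members 26 mm wide at the top. Origin: centre of the underside; x to the far rail, y left, z up. In its rebate (168 by 148 mm) a sealed glass unit 140 mm wide and 18 mm thick lies on a ledge 12 mm high; the glass top is 30 mm above the bench, 12 mm below the top of the frame.
- glass (a point): Point on the top of the glass unit over the sash's centre, 30 mm above the bench; fixed to the sash. A black rubber gasket holds the unit at its -x edge and gives about 4 N per mm when the unit is pushed to -x; it springs back. The glass edge at +x is upright and parallel to the sash's y, 72 to 79 mm to +x of this point: differently placed each time and not measured.
- gap (a point): Point on the upright inner face of the far (+x) rail, half-way along it, level with the glass top. Axes as the sash. The gap reaches from this face to -x to the glass edge: 5.4 to 11.6 mm wide, 148 mm long (y); its floor, the ledge, is 18 mm lower and 12 mm wide. A packer standing on the ledge against the rail has its tab point 30 mm above this point and half its thickness to -x.
- rack: Grooved wooden batten, fixed, 42 mm (x) by 232 mm (y), 34 mm high, in which the three packers stand end to end, thinnest at -y, thickest at +y, 74 mm apart. Origin: centre of the underside; x away from the robot, y left, z up.
- slot_8 (a point): Centre of the mouth of the 8 mm packer's slot in the rack (34 mm above the bench): slot 22 mm deep, 66 mm long (y), 10 mm wide (x). Axes as the rack. A packer standing in it has its tab point 26 mm above this point.
- slot_10 (a point): Centre of the mouth of the 10 mm packer's slot in the rack (34 mm above the bench): slot 22 mm deep, 66 mm long (y), 12 mm wide (x). Axes as the rack. A packer standing in it has its tab point 26 mm above this point.
- slot_12 (a point): Centre of the mouth of the 12 mm packer's slot in the rack (34 mm above the bench): slot 22 mm deep, 66 mm long (y), 14 mm wide (x). Axes as the rack. A packer standing in it has its tab point 26 mm above this point.
- packer_8_tab (a point): Middle of the finger tab of the 8 mm packer, a stiff grey plastic piece standing upright, 45 g: blade 60 mm long (y), 26 mm high, 8 mm thick (x); tab on the middle of its top edge 24 mm wide (y), 40 mm high, as thick as the blade. Point 48 mm above the packer's foot, 18 mm below the tab's top. The lowest 7 mm of the blade's -x face are bevelled, leaving a nose 5 mm thick flush with the +x face. Pinch the tab, across width or thickness.
- packer_10_tab (a point): Middle of the finger tab of the 10 mm packer, a stiff grey plastic piece standing upright, 45 g: blade 60 mm long (y), 26 mm high, 10 mm thick (x); tab on the middle of its top edge 24 mm wide (y), 40 mm high, as thick as the blade. Point 48 mm above the packer's foot, 18 mm below the tab's top. The lowest 7 mm of the blade's -x face are bevelled, leaving a nose 7 mm thick flush with the +x face. Pinch the tab, across width or thickness.
- packer_12_tab (a point): Middle of the finger tab of the 12 mm packer, a stiff grey plastic piece standing upright, 45 g: blade 60 mm long (y), 26 mm high, 12 mm thick (x); tab on the middle of its top edge 24 mm wide (y), 40 mm high, as thick as the blade. Point 48 mm above the packer's foot, 18 mm below the tab's top. The lowest 7 mm of the blade's -x face are bevelled, leaving a nose 9 mm thick flush with the +x face. Pinch the tab, across width or thickness.
Things that resemble listed ones, but are neither listed nor needed, are in the scene too. What is shaped like the part that bears packer_10_tab but green or orange is not meant.

How it is judged:
By the outcome, as a careful person would: the job done as asked, in the order asked, and still so for the second after the job is handed in, with the robot touching nothing.
It also fails if it takes over 72 s, if anything falls off the work surface, if the arm or the gripper's body presses on something with over 40 N, if the wrist force passes 120 N, or if a joint passes its speed limit or range.

### The arm

A 6-joint arm with a two-finger parallel gripper is mounted at the origin on the work surface; the furniture and walls round the work are solid. World frame = base frame: x ahead of the robot, y to its left, z up, the work surface at z = 0. Lengths are in mm, angles in rad, forces in N, time in s.
With the tool pointing down it reaches from about 300 to 750 mm from the base axis. Payload 8.5 kg.
Tool frame: the origin (TCP) lies midway between the tips of the shut fingers; the grasp point (between the pads) lies 19 mm behind it; z points along the fingers, y is the line along which they close (so a half turn about z gives the same grasp; the last joint's range is limited). The gripper opens to 88 mm and grips with 3 to 60 N. Pads are 18 mm wide; open, the fingers measure 123 mm over their backs; the gripper's body (75 mm by 187 mm) begins 45 mm behind the grasp point.
Start: joints at [0.919, 0.381, 1.297, -0, 1.464, -0.215], TCP at [232.662, 498.346, 238.748] pointing down, gripper open.
Joint ranges: [-3.11, 3.11], [-0.89, 2.33], [0.22, 2.48], [-1.42, 4.56], [0.17, 2.85], [-2.88, 2.88]. Speed limits (rad/s): [2.39, 2.39, 3.14, 3.14, 3.14, 3.14].

### API

Orientations are given as a rotation vector (axis times angle).
In Python, from bench import manip gives the robot as it stands.
- The arm moves only by the tool step_arm, never from a script. Its argument "series" is a list of rows, each a list of 3 entries, a list of its own where there are three numbers: the shift along the tool's x, y, z in cm, then the turn about the tool's z in degrees, then the finger opening in cm, from 0 to 8.81. A call has 1 to 20 rows; each row shifts and turns the commanded pose from where the row before left it, along the tool's axes as they then stand; what a row does not reach is not made up. A row lasts 1/12 s, in which the tool goes at most 41.7 mm and 7.16 degrees, less where a joint would pass 70% of its speed; a pose out of reach is approached as far as the arm can. A call with a gripper value outside its range is refused whole. The fingers move at their own pace and stop on an object; "squeeze" is the grip in N (left out, the last holds). Time passes only in rows, so rows that do not move let the fingers close. It gives the time, the measured TCP pose, the force, the opening and the grip force at its end, in the units of the state.
- manip.observe(): the state, without advancing time (a new reading comes with each control period).
- manip.get_image(name): name is "scene" or "top"; returns a dict with "frame" (420x560x3 uint8, red, green, blue), "range_z" (420x560 float32, mm along the optical axis (not along the pixel's ray), 0 where there is no reading), "fov_y" (degrees; the focal length in pixels is half the picture's height over the tangent of half this angle, whatever the lens; pixels are square), "cx", "cy" (the principal point, pixels), "cam_to_world" (4x4, takes a point from camera to world coordinates). Camera axes: x right, y down, z forward; pixel columns grow to the right and rows downward; lengths in mm; the calibration is good to about 2 mm. A picture is of the moment at which its call begins.
- manip.hand_in(): hands the job in; it is judged then, once.
The state is a dict: "t": time; "joints": joint angles; "qvel": joint speeds; "effort": joint torques, N m; "tool_pos": TCP position; "ee_rot": TCP orientation; "wrist_force": force on the tool from outside, world axes, zero at the start; "ft_torque": the same for the moment, N m; "finger_gap": finger opening in mm; "finger_force": force on a finger pad.
Only numpy, scipy, OpenCV 4.12 (cv2) and the standard library are available. Lean on these libraries where they do the work, as an engineer would, in place of code of your own. Each camera call takes 0.05 s, during which the arm holds its last target. There are 200 camera calls.

## Working session

There is one attempt and no reset: what is moved stays moved. The work goes in short steps, Python scripts to look and compute and a tool call to move; the robot and the scene stay as the last step left them, time stands still between calls to the robot, and variables do not carry over. Pictures are saved under pics/ and viewed, at most 10 in all, crops included, and the job is handed in when it is done.

Besides the shell and the picture viewer there is one more tool, called after "Emit:" as name(argument=value, ...), one argument or row to a line, values as JSON. step_arm: Moves the arm, as the interface text tells. Its arguments: {"type":"object","properties":{"series":{"type":"array"},"squeeze":{"type":"number"}},"required":["series"]}

```bash
mkdir -p pics; ls
cat > h.py <<'E'
from bench import manip
import numpy as np, cv2
def grab(n,save=None):
    d=manip.get_image(n)
    if save: cv2.imwrite('pics/'+save,cv2.cvtColor(d['frame'],cv2.COLOR_RGB2BGR)); np.savez('pics/'+save[:-4],**d)
    return d
def cloud(d):
    h,w=d['range_z'].shape; f=h/2/np.tan(np.radians(d['fov_y'])/2)
    u,v=np.meshgrid(np.arange(w),np.arange(h)); z=d['range_z']
    P=np.stack([(u-d['cx'])/f*z,(v-d['cy'])/f*z,z,np.ones_like(z)],-1)
    return (P@np.array(d['cam_to_world']).T)[...,:3]
def ray(d,u,v,h):
    f=d['frame'].shape[0]/2/np.tan(np.radians(d['fov_y'])/2); T=np.array(d['cam_to_world'])
    r=T[:3,:3]@np.array([(u-d['cx'])/f,(v-d['cy'])/f,1]); o=T[:3,3]
    return o+r*(h-o[2])/r[2]
E
python3 - <<'E'
from h import *
print(manip.observe())
a=grab('top','top0.png');b=grab('scene','sc0.png')
for d in(a,b): print(d['fov_y'],d['cx'],d['cy'],np.round(d['cam_to_world'],3))
E
```

```text
pics
{'t': 0.0, 'joints': array([ 9.18709981e-01,  3.81212101e-01,  1.29824892e+00, -8.20066025e-06,
        1.46354849e+00, -2.15318509e-01]), 'qvel': array([-0.00222996, -0.00039311, -0.00068363,  0.00143206, -0.0006151 ,
        0.00046817]), 'effort': array([-3.93486453e-04, -4.37935960e+01, -2.24557972e+01,  7.13431556e-02,
        3.53280455e-02, -1.03591981e-04]), 'tool_pos': array([232.50602804, 498.14660551, 238.13309818]), 'ee_rot': array([-6.80504097e-01, -3.06640184e+00,  2.02455019e-03]), 'wrist_force': array([0.37090381, 0.3110157 , 0.4461311 ]), 'ft_torque': array([ 0.02766752, -0.0035884 ,  0.02755967]), 'finger_force': 0.0, 'finger_gap': 88.24088211476001}
54.12711871141423 276.5409562503691 213.08611047126567 [[ 1.60000e-02 -9.99000e-01  4.10000e-02  5.13450e+02]
 [-1.00000e+00 -1.60000e-02  0.00000e+00  5.71100e+00]
 [ 0.00000e+00 -4.10000e-02 -9.99000e-01  9.18084e+02]
 [ 0.00000e+00  0.00000e+00  0.00000e+00  1.00000e+00]]
51.36315426916086 283.5006862212451 202.28901118825894 [[ 7.05000e-01 -4.73000e-01  5.29000e-01  9.73220e+01]
 [-7.09000e-01 -4.72000e-01  5.24000e-01 -4.12770e+02]
 [ 2.00000e-03 -7.44000e-01 -6.68000e-01  6.60137e+02]
 [ 0.00000e+00  0.00000e+00  0.00000e+00  1.00000e+00]]
```

View pics/top0.png

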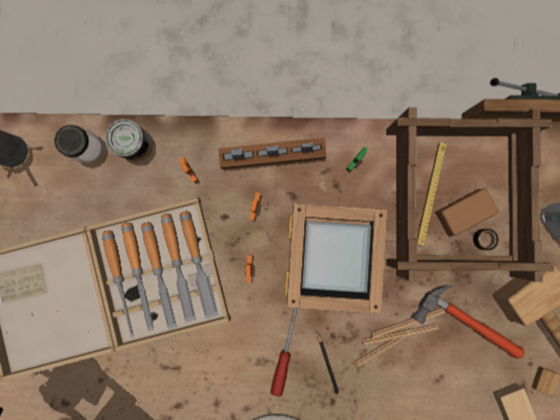

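View pics/sc0.png

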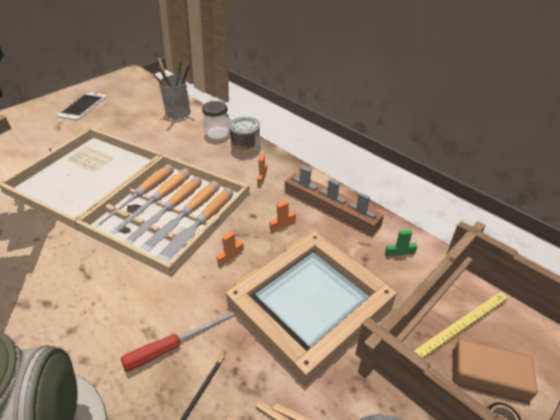

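The top view shows the rack at (272,152) with grey packers at (238,155), (272,151) and (307,147). The sash is at (337,257), with its gasket towards the bottom (-x). Lookalikes that aren't wanted: orange at (188,170), (255,206) and (249,268), and green at (357,158). The three grey ones in the rack match the description.

```bash
cat > m.py <<'E'
from h import *
d=dict(np.load('pics/top0.npz'));P=cloud(d)
z=P[...,2]; f=d['frame'].astype(int)
sat=f.max(2)-f.min(2)
def box(u0,u1,v0,v1):
    m=np.zeros(z.shape,bool);m[v0:v1,u0:u1]=1;return m
def rect(m,n):
    p=P[m][:,:2].astype(np.float32); r=cv2.minAreaRect(p); print(n,m.sum(),np.round(r[0],1),np.round(r[1],1),round(r[2],2),'z',np.round(np.median(P[m][:,2]),1)); return r
rect(box(210,335,130,175)&(z>28)&(z<40),'rack')
for n,u in(('left',238),('mid',272),('right',307)):
    m=box(u-14,u+14,138,168)&(z>72); rect(m,n)
m=box(280,395,198,318)&(z>37)&(z<48); rect(m,'sash')
for u in(320,337,355): print(u,[tuple((v,round(float(P[v,u,0])),round(float(z[v,u]),1),f[v,u].tolist())) for v in list(range(204,226,1))])
g=cv2.cvtColor(d['frame'],cv2.COLOR_RGB2BGR)
a=cv2.resize(g[130:175,215:330],None,fx=6.9,fy=6.9,interpolation=2);b=cv2.resize(g[200:240,280:395],(a.shape[1],280),interpolation=2)
cv2.imwrite('pics/c1.png',np.vstack([a,b]))
E
python3 m.py
```

```text
rack 1746 [680.8  17.7] [ 43.1 232.4] 6.91 z 34.8
left 75 [594.1  55.6] [188.1  23.8] 24.54 z 78.5
mid 65 [600.   17.1] [173.3  22.6] 0.89 z 78.2
right 50 [689.3 -55.6] [ 8.4 22.9] 3.75 z 78.6
sash 4465 [ 455.  -130.2] [227.2 220. ] 86.86 z 42.6
320 [(204, 573, 1.2, [125, 94, 74]), (205, 570, 2.7, [133, 102, 76]), (206, 566, 43.0, [151, 117, 89]), (207, 564, 42.5, [158, 122, 90]), (208, 561, 44.6, [164, 127, 95]), (209, 559, 41.6, [169, 130, 97]), (210, 557, 43.2, [171, 132, 99]), (211, 555, 44.5, [173, 133, 100]), (212, 553, 38.9, [170, 131, 99]), (213, 551, 42.5, [171, 131, 99]), (214, 549, 41.0, [171, 132, 99]), (215, 547, 41.8, [172, 134, 102]), (216, 544, 41.9, [168, 134, 103]), (217, 542, 41.0, [140, 112, 89]), (218, 541, 12.6, [102, 81, 62]), (219, 539, 12.2, [128, 97, 72]), (220, 537, 13.0, [159, 123, 93]), (221, 534, 14.9, [147, 120, 99]), (222, 532, 29.3, [122, 116, 111]), (223, 530, 29.7, [122, 125, 127]), (224, 528, 28.6, [142, 145, 147]), (225, 525, 32.4, [158, 162, 163])]
337 [(204, 573, 1.3, [131, 99, 78]), (205, 571, 1.5, [128, 96, 75]), (206, 569, 4.1, [146, 112, 86]
[... 696 characters left out ...]
 2.5, [127, 96, 75]), (206, 569, 2.6, [131, 100, 80]), (207, 567, 0.3, [152, 121, 96]), (208, 563, 41.3, [172, 136, 107]), (209, 560, 43.5, [171, 133, 101]), (210, 558, 42.6, [164, 127, 95]), (211, 556, 42.1, [161, 126, 93]), (212, 554, 42.5, [160, 124, 93]), (213, 552, 42.2, [159, 123, 92]), (214, 550, 45.0, [158, 121, 91]), (215, 548, 44.5, [158, 121, 90]), (216, 546, 42.7, [159, 122, 92]), (217, 543, 43.1, [162, 126, 94]), (218, 541, 43.2, [163, 127, 94]), (219, 539, 41.6, [136, 105, 78]), (220, 537, 30.7, [95, 72, 54]), (221, 536, 13.3, [120, 92, 68]), (222, 533, 11.8, [151, 117, 87]), (223, 531, 12.7, [142, 114, 90]), (224, 529, 13.7, [122, 114, 106]), (225, 527, 30.4, [115, 122, 122])]
```

View pics/c1.png

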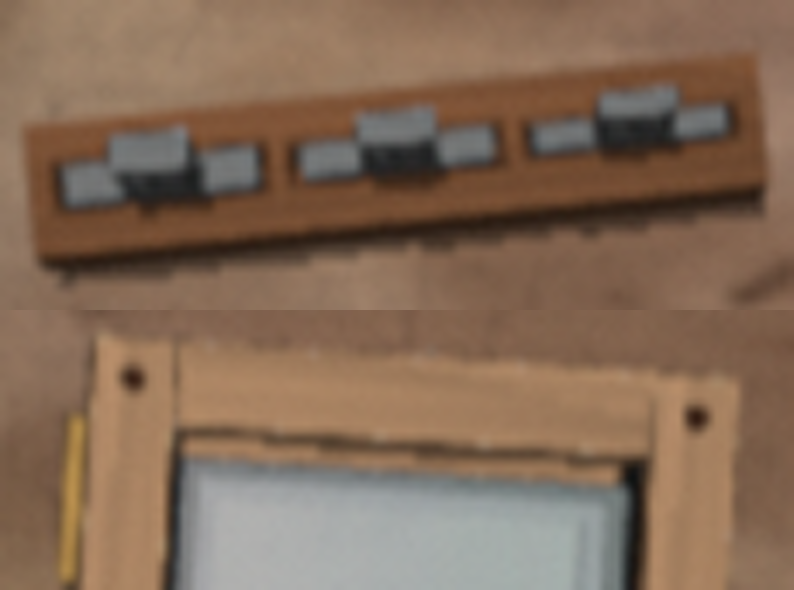

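The crop shows all three grey packers seated, tabs at crop (150,150), (397,130) and (638,105), thickest on the left (+y). The gap shows as a pale ledge strip under the far rail. I'll refine the rail face, glass edge and sash yaw.

```bash
cat > m2.py <<'E'
from h import *
d=dict(np.load('pics/top0.npz'));P=cloud(d);z=P[...,2]
out=[];inn=[];gl=[]
for u in range(306,366):
    c=z[:,u]
    top=[v for v in range(202,226) if 36<c[v]<50]
    a,b=top[0],top[-1]
    out.append(ray(d,u,a-.5,42)[:2]); inn.append(ray(d,u,b+.5,42)[:2])
    g=next(v for v in range(b+1,240) if c[v]>21 and c[v+1]>21)
    gl.append(ray(d,u,g-.5,30)[:2])
def fit(p,n):
    p=np.array(p); k=np.polyfit(p[:,1],p[:,0],1)
    r=p[:,0]-np.polyval(k,p[:,1]); k=np.polyfit(p[abs(r)<2.5,1],p[abs(r)<2.5,0],1)
    print(n,'yaw',round(-np.degrees(np.arctan(k[0])),2),'x at y=-130',round(np.polyval(k,-130),2),'rms',r.std().round(2)); return k
fit(out,'outer');fit(inn,'inner');fit(gl,'glass')
# frame sides on several rows: inner edges of left and right rails
L=[];R=[]
for v in range(235,275):
    r=[u for u in range(284,318) if 36<z[v,u]<50]; L.append([*ray(d,r[-1]+.5,v,42)[:2]]) if r else 0
    r=[u for u in range(360,396) if 36<z[v,u]<50]; R.append([*ray(d,r[0]-.5,v,42)[:2],*ray(d,r[-1]+.5,v,42)[:2]]) if r else 0
print('left inner',np.median(L,0),'right inner/outer',np.median(R,0))
o=manip.observe();
E
python3 m2.py
```

```text
outer yaw -3.03 x at y=-130 565.18 rms 0.61
inner yaw -3.09 x at y=-130 538.92 rms 0.61
glass yaw -2.95 x at y=-130 530.42 rms 0.62
left inner [462.01285907 -50.3798726 ] right inner/outer [ 464.33779075 -197.21651983  464.77586357 -224.86312504]
```

Emit:
step_arm(
  series=[
    [[0, 0, 0], 6.5, 4],
    [[0, 0, 0], 6.5, 4],
    [[0, 0, 0], 6.5, 4],
    [[0, 0, 0], 6.5, 4],
    [[0, 0, 0], 6.5, 4],
    [[0, 0, 0], 6.5, 4],
    [[0, 0, 0], 6.5, 4],
    [[0, 0, 0], 6.5, 4],
    [[0, 0, 0], 6, 4],
    [[0, 0, 0], 0, 4],
  ],
  squeeze=25,
)

```text
t: 0.93
tool_pos: [232.6, 498.2, 238.4]
ee_rot: [2.087, 2.349, -0.001]
wrist_force: [1.3, 0.2, -0.2]
finger_gap: 40.2
finger_force: 0.0
```

Emit:
step_arm(
  series=[
    [[-3.12, 2.285, 0], 0, 4],
    [[-3.12, 2.285, 0], 0, 4],
    [[-3.12, 2.285, 0], 0, 4],
    [[-3.12, 2.285, 0], 0, 4],
    [[-3.12, 2.285, 0], 0, 4],
    [[-3.12, 2.285, 0], 0, 4],
    [[-3.12, 2.285, 0], 0, 4],
    [[-3.12, 2.285, 0], 0, 4],
    [[-3.12, 2.285, 0], 0, 4],
    [[-3.12, 2.285, 0], 0, 4],
    [[-3.12, 2.285, 0], 0, 4],
    [[-3.12, 2.285, 0], 0, 4],
    [[-3.12, 2.285, 0], 0, 4],
    [[-3.12, 2.285, 0], 0, 4],
    [[-3.12, 2.285, 0], 0, 4],
    [[-3.12, 2.285, 0], 0, 4],
    [[-3.12, 2.285, 0], 0, 4],
    [[0, 0, 3], 0, 4],
    [[0, 0, 3], 0, 4],
    [[0, 0, 0], 0, 4],
  ],
)

```text
t: 2.6
tool_pos: [680.6, 18.6, 172.0]
ee_rot: [-2.073, -2.347, 0.01]
wrist_force: [-0.4, -0.1, -1.4]
finger_gap: 40.2
finger_force: 0.0
```

Emit:
step_arm(
  series=[
    [[0, 0, 3], 0, 4],
    [[0, 0, 3], 0, 4],
    [[0, 0, 3], 0, 4],
    [[0, 0, 1.5], 0, 4],
    [[0, 0, 0], 0, 4],
    [[0, 0, 0], 0, 4],
  ],
)

```text
t: 3.1
tool_pos: [683.0, 19.3, 74.9]
ee_rot: [2.08, 2.354, 0.0]
wrist_force: [-0.1, 0.3, 0.8]
finger_gap: 40.1
finger_force: 0.0
```

Run:
```python
from h import *
a=grab('scene','sc1.png')
cv2.imwrite('pics/c2.png',cv2.resize(cv2.cvtColor(a['frame'],cv2.COLOR_RGB2BGR)[90:290,230:430],None,fx=3,fy=3,interpolation=2))
o=manip.observe();print(o['tool_pos'],o['joints'],o['wrist_force'])
```

```text
[683.49499786  19.19844255  75.88580177] [-1.44624918e-01  7.48282149e-01  1.10843842e+00  1.74410984e-05
  1.28226307e+00 -2.67898306e-01] [-0.42832    -0.00485938  0.54719967]
```

View pics/c2.png

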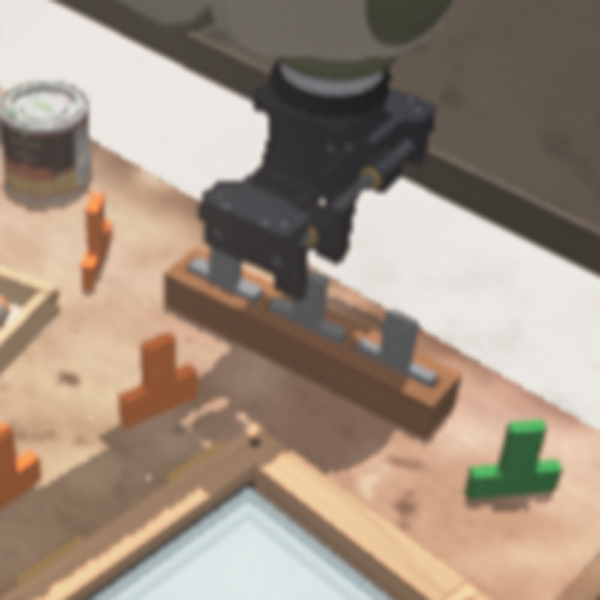

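The close crop shows the open fingers straddling the middle grey tab at crop (310,290), which is the 10 mm packer. I'll descend and close.

Emit:
step_arm(
  series=[
    [[-0.1, -0.25, 1.2], 0, 4],
    [[0, 0, 1.2], 0, 4],
    [[0, 0, 0], 0, 4],
    [[0, 0, 0], 0, 0.5],
    [[0, 0, 0], 0, 0.5],
    [[0, 0, 0], 0, 0.5],
    [[0, 0, 0], 0, 0.5],
    [[0, 0, 0], 0, 0.5],
    [[0, 0, 0], 0, 0.5],
    [[0, 0, 0], 0, 0.5],
  ],
  squeeze=25,
)

```text
t: 3.98
tool_pos: [680.8, 17.8, 50.3]
ee_rot: [2.081, 2.351, 0.002]
wrist_force: [2.5, 0.8, 1.6]
finger_gap: 9.7
finger_force: 25.0
```

Emit:
step_arm(
  series=[
    [[0, 0, -2], 0, 0.5],
    [[0, 0, -3], 0, 0.5],
    [[0, 0, -3], 0, 0.5],
    [[0, 0, 0], 5, 0.5],
    [[0, 0, 0], 5, 0.5],
    [[-2.55, -2.36, 0], 0, 0.5],
    [[-2.55, -2.36, 0], 0, 0.5],
    [[-2.55, -2.36, 0], 0, 0.5],
    [[-2.55, -2.36, 0], 0, 0.5],
    [[-2.55, -2.36, 0], 0, 0.5],
    [[-2.55, -2.36, 0], 0, 0.5],
    [[0, 0, 0], 0, 0.5],
    [[0, 0, 0], 0, 0.5],
    [[0, 0, 0], 0, 0.5],
  ],
)

```text
t: 5.15
tool_pos: [531.1, -127.4, 129.9]
ee_rot: [2.28, 2.162, 0.0]
wrist_force: [0.1, 0.6, -1.1]
finger_gap: 9.8
finger_force: 25.0
```

Run:
```python
from h import *
a=grab('scene','sc2.png')
cv2.imwrite('pics/c3.png',cv2.resize(cv2.cvtColor(a['frame'],cv2.COLOR_RGB2BGR)[150:350,220:420],None,fx=3,fy=3,interpolation=2))
for i in range(3):
    o=manip.observe();print(o['tool_pos'],o['ee_rot'],o['wrist_force'],o['ft_torque']);grab('top')
```

```text
[ 531.31932693 -127.04899165  129.75539461] [2.27852401e+00 2.16277206e+00 2.74518321e-04] [ 0.48631593 -0.1273796  -0.83386243] [-0.13802992  0.0695248  -0.0279076 ]
[ 531.40080351 -126.86644205  129.66177885] [-2.27804833e+00 -2.16331133e+00 -1.82182094e-04] [-0.37082567 -0.29014651 -0.57796047] [-0.03692754  0.04950888 -0.05003065]
[ 531.3883427  -126.77682384  129.59856782] [-2.27767401e+00 -2.16356794e+00 -6.16857720e-05] [0.59440969 0.10780151 0.09232872] [-0.05181867  0.07532644  0.01892073]
```

View pics/c3.png

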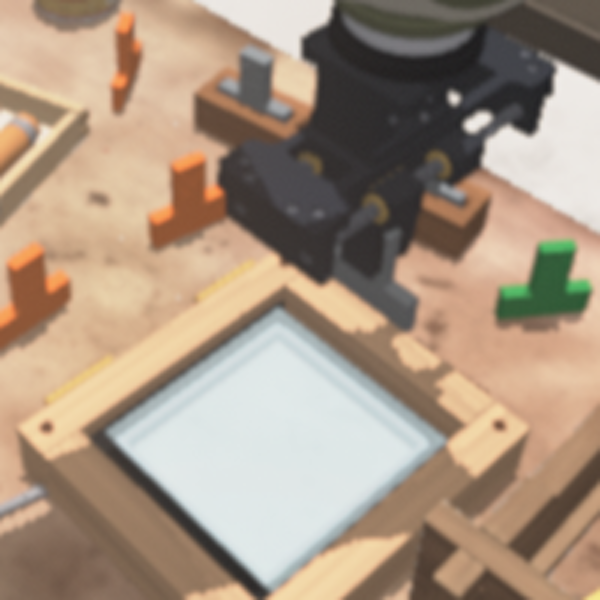

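The crop shows the packer upright in the fingers at crop (380,280), above the far-rail side. I'll lower it to just above glass level, clear of the rail.

Emit:
step_arm(
  series=[
    [[0, 0, 2], 0, 0.5],
    [[0, 0, 2], 0, 0.5],
    [[0, 0, 0.8], 0, 0.5],
    [[0, 0, 0.4], 0, 0.5],
    [[0, 0, 0.4], 0, 0.5],
    [[0, 0, 0], 0, 0.5],
    [[0, 0, 0], 0, 0.5],
    [[0, 0, 0], 0, 0.5],
  ],
)

```text
t: 6.02
tool_pos: [531.2, -127.7, 74.5]
ee_rot: [2.278, 2.161, 0.001]
wrist_force: [-0.4, 0.5, 0.1]
finger_gap: 9.5
finger_force: 25.0
```

Emit:
step_arm(
  series=[
    [[0, 0.05, 0], 0, 0.5],
    [[0, 0.05, 0.1], 0, 0.5],
    [[0, 0.05, 0.1], 0, 0.5],
    [[0, 0.0, 0], 0, 0.5],
    [[0, 0, 0], 0, 0.5],
  ],
)

```text
t: 6.43
tool_pos: [532.3, -127.6, 71.7]
ee_rot: [-2.279, -2.162, 0.0]
wrist_force: [0.2, -0.4, 0.1]
finger_gap: 9.9
finger_force: 25.0
```

Emit:
step_arm(
  series=[
    [[0, 0.05, 0], 0, 0.5],
    [[0, 0, 0], 0, 0.5],
    [[0, 0, 0], 0, 0.5],
  ],
)

```text
t: 6.68
tool_pos: [532.8, -127.7, 71.8]
ee_rot: [2.279, 2.162, -0.0]
wrist_force: [0.1, -0.5, 0.4]
finger_gap: 9.8
finger_force: 25.0
```

Emit:
step_arm(
  series=[
    [[0, 0.05, 0], 0, 0.5],
    [[0, 0, 0], 0, 0.5],
    [[0, 0, 0], 0, 0.5],
  ],
)

```text
t: 6.93
tool_pos: [533.3, -127.7, 71.8]
ee_rot: [2.279, 2.162, 0.0]
wrist_force: [-0.2, -0.4, -0.6]
finger_gap: 10.5
finger_force: 25.0
```

Emit:
step_arm(
  series=[
    [[0, 0.05, 0], 0, 0.5],
    [[0, 0, 0], 0, 0.5],
    [[0, 0, 0], 0, 0.5],
  ],
)

```text
t: 7.18
tool_pos: [533.8, -127.7, 71.7]
ee_rot: [-2.279, -2.162, -0.0]
wrist_force: [-0.5, 0.4, -0.7]
finger_gap: 9.8
finger_force: 25.0
```

Emit:
step_arm(
  series=[
    [[0, 0.05, 0], 0, 0.5],
    [[0, 0, 0], 0, 0.5],
    [[0, 0, 0], 0, 0.5],
  ],
)

```text
t: 7.43
tool_pos: [534.3, -127.8, 71.7]
ee_rot: [2.279, 2.162, 0.0]
wrist_force: [-0.4, -0.3, -0.5]
finger_gap: 9.8
finger_force: 25.0
```

Emit:
step_arm(
  series=[
    [[0, 0.03, 0], 0, 0.5],
    [[0, 0, 0], 0, 0.5],
    [[0, 0, 0], 0, 0.5],
  ],
)

```text
t: 7.68
tool_pos: [534.6, -127.8, 71.7]
ee_rot: [-2.279, -2.162, 0.0]
wrist_force: [-0.4, -0.6, -0.1]
finger_gap: 9.9
finger_force: 25.0
```

Emit:
step_arm(
  series=[
    [[0, 0.04, 0], 0, 0.5],
    [[0, 0, 0], 0, 0.5],
    [[0, 0, 0], 0, 0.5],
  ],
)

```text
t: 7.93
tool_pos: [534.9, -127.8, 71.7]
ee_rot: [-2.279, -2.162, 0.0]
wrist_force: [-0.0, -0.0, -0.8]
finger_gap: 9.9
finger_force: 25.0
```

Emit:
step_arm(
  series=[
    [[0, 0.04, 0], 0, 0.5],
    [[0, 0, 0], 0, 0.5],
    [[0, 0, 0], 0, 0.5],
  ],
)

```text
t: 8.18
tool_pos: [535.2, -127.8, 71.7]
ee_rot: [-2.279, -2.162, 0.001]
wrist_force: [-1.9, -0.5, 0.7]
finger_gap: 9.6
finger_force: 25.0
```

Emit:
step_arm(
  series=[
    [[0, 0.04, 0], 0, 0.5],
    [[0, 0, 0], 0, 0.5],
    [[0, 0, 0], 0, 0.5],
  ],
)

```text
t: 8.43
tool_pos: [535.4, -127.7, 71.6]
ee_rot: [-2.278, -2.161, 0.001]
wrist_force: [-4.7, 0.8, 1.4]
finger_gap: 9.8
finger_force: 25.0
```

The packer's face touches the rail at TCP x≈535.2. I'll ease off slightly and slide down, watching the force.

Emit:
step_arm(
  series=[
    [[0, -0.03, 0], 0, 0.5],
    [[0, 0, 0.1], 0, 0.5],
    [[0, 0, 0.1], 0, 0.5],
    [[0, 0, 0.1], 0, 0.5],
    [[0, 0, 0], 0, 0.5],
    [[0, 0, 0], 0, 0.5],
  ],
)

```text
t: 8.93
tool_pos: [535.3, -127.7, 68.4]
ee_rot: [-2.279, -2.162, 0.0]
wrist_force: [-3.0, -0.4, -2.1]
finger_gap: 9.6
finger_force: 25.0
```

Emit:
step_arm(
  series=[
    [[0, 0, 0.1], 0, 0.5],
    [[0, 0, 0], 0, 0.5],
    [[0, 0, 0], 0, 0.5],
  ],
)

```text
t: 9.18
tool_pos: [535.3, -127.8, 67.6]
ee_rot: [-2.279, -2.162, 0.0]
wrist_force: [-3.8, -0.6, -0.9]
finger_gap: 10.0
finger_force: 25.0
```

Emit:
step_arm(
  series=[
    [[0, 0, 0.07], 0, 0.5],
    [[0, 0, 0], 0, 0.5],
    [[0, 0, 0], 0, 0.5],
  ],
)

```text
t: 9.43
tool_pos: [535.4, -127.8, 67.0]
ee_rot: [-2.279, -2.162, 0.0]
wrist_force: [-3.9, 1.4, -0.6]
finger_gap: 10.2
finger_force: 25.0
```

Emit:
step_arm(
  series=[
    [[0, 0, 0.1], 0, 0.5],
    [[0, 0, 0], 0, 0.5],
    [[0, 0, 0], 0, 0.5],
  ],
)

```text
t: 9.68
tool_pos: [535.4, -127.8, 66.0]
ee_rot: [-2.279, -2.162, 0.0]
wrist_force: [-5.3, 0.7, 0.5]
finger_gap: 9.6
finger_force: 25.0
```

Emit:
step_arm(
  series=[
    [[0, 0, 0.1], 0, 0.5],
    [[0, 0, 0], 0, 0.5],
    [[0, 0, 0], 0, 0.5],
  ],
)

```text
t: 9.93
tool_pos: [535.4, -127.8, 65.0]
ee_rot: [-2.279, -2.162, 0.0]
wrist_force: [-4.7, 0.5, -0.6]
finger_gap: 9.8
finger_force: 25.0
```

Emit:
step_arm(
  series=[
    [[0, 0, 0.1], 0, 0.5],
    [[0, 0, 0], 0, 0.5],
    [[0, 0, 0], 0, 0.5],
  ],
)

```text
t: 10.18
tool_pos: [535.3, -127.8, 64.0]
ee_rot: [-2.279, -2.162, 0.0]
wrist_force: [-5.4, 0.3, -0.3]
finger_gap: 9.9
finger_force: 25.0
```

Emit:
step_arm(
  series=[
    [[0, 0, 0.1], 0, 0.5],
    [[0, 0, 0], 0, 0.5],
    [[0, 0, 0], 0, 0.5],
  ],
)

```text
t: 10.43
tool_pos: [535.4, -127.8, 63.2]
ee_rot: [-2.279, -2.162, 0.0]
wrist_force: [-4.5, 0.3, 2.1]
finger_gap: 9.6
finger_force: 25.0
```

Emit:
step_arm(
  series=[
    [[0, 0, 0.1], 0, 0.5],
    [[0, 0, 0], 0, 0.5],
    [[0, 0, 0], 0, 0.5],
  ],
)

```text
t: 10.68
tool_pos: [535.4, -127.8, 62.3]
ee_rot: [2.279, 2.162, -0.0]
wrist_force: [-5.8, -0.1, 3.2]
finger_gap: 9.9
finger_force: 25.0
```

Emit:
step_arm(
  series=[
    [[0, 0, 0.1], 0, 0.5],
    [[0, 0, 0], 0, 0.5],
    [[0, 0, 0], 0, 0.5],
  ],
)

```text
t: 10.93
tool_pos: [535.4, -127.9, 61.5]
ee_rot: [2.279, 2.162, -0.0]
wrist_force: [-6.7, 0.4, 4.6]
finger_gap: 10.0
finger_force: 25.0
```

Emit:
step_arm(
  series=[
    [[0, 0, 0.1], 0, 0.5],
    [[0, 0, 0], 0, 0.5],
    [[0, 0, 0], 0, 0.5],
  ],
)

```text
t: 11.18
tool_pos: [535.4, -127.9, 60.6]
ee_rot: [2.279, 2.162, -0.0]
wrist_force: [-6.2, 0.4, 6.1]
finger_gap: 9.8
finger_force: 25.0
```

Emit:
step_arm(
  series=[
    [[0, 0, 0.1], 0, 0.5],
    [[0, 0, 0], 0, 0.5],
    [[0, 0, 0], 0, 0.5],
  ],
)

```text
t: 11.43
tool_pos: [535.4, -127.9, 59.6]
ee_rot: [2.279, 2.162, -0.0]
wrist_force: [-7.0, 0.4, 5.4]
finger_gap: 9.6
finger_force: 25.0
```

Emit:
step_arm(
  series=[
    [[0, -0.04, 0], 0, 0.5],
    [[0, 0, 0], 0, 0.5],
    [[0, 0, 0], 0, 0.5],
  ],
)

```text
t: 11.68
tool_pos: [535.3, -127.9, 59.6]
ee_rot: [2.279, 2.161, 0.001]
wrist_force: [-6.0, 1.0, 5.8]
finger_gap: 9.9
finger_force: 25.0
```

Emit:
step_arm(
  series=[
    [[0, 0, 0.1], 0, 0.5],
    [[0, 0, 0.1], 0, 0.5],
    [[0, 0, 0], 0, 0.5],
    [[0, 0, 0], 0, 0.5],
  ],
)

```text
t: 12.02
tool_pos: [535.4, -128.0, 57.5]
ee_rot: [2.279, 2.161, 0.0]
wrist_force: [-4.4, -0.2, 5.1]
finger_gap: 9.6
finger_force: 25.0
```

Emit:
step_arm(
  series=[
    [[0, -0.02, 0.1], 0, 0.5],
    [[0, 0, 0.1], 0, 0.5],
    [[0, 0, 0], 0, 0.5],
    [[0, 0, 0], 0, 0.5],
  ],
)

```text
t: 12.35
tool_pos: [535.3, -128.0, 55.5]
ee_rot: [2.278, 2.161, 0.001]
wrist_force: [-4.2, 0.2, 5.5]
finger_gap: 9.6
finger_force: 25.0
```

Emit:
step_arm(
  series=[
    [[0, -0.04, 0.1], 0, 0.5],
    [[0, 0, 0.1], 0, 0.5],
    [[0, 0, 0.1], 0, 0.5],
    [[0, 0, 0], 0, 0.5],
    [[0, 0, 0], 0, 0.5],
  ],
)

```text
t: 12.77
tool_pos: [535.2, -128.0, 52.4]
ee_rot: [2.278, 2.161, 0.001]
wrist_force: [-1.2, -0.2, 3.0]
finger_gap: 10.1
finger_force: 25.0
```

Emit:
step_arm(
  series=[
    [[0, 0, 0.1], 0, 0.5],
    [[0, 0, 0], 0, 0.5],
    [[0, 0, 0], 0, 0.5],
  ],
)

```text
t: 13.02
tool_pos: [535.1, -128.0, 51.2]
ee_rot: [2.278, 2.161, 0.001]
wrist_force: [1.5, -0.2, 4.8]
finger_gap: 9.5
finger_force: 25.0
```

Emit:
step_arm(
  series=[
    [[0, 0, 0.07], 0, 0.5],
    [[0, 0, 0], 0, 0.5],
    [[0, 0, 0], 0, 0.5],
  ],
)

```text
t: 13.27
tool_pos: [535.0, -127.9, 50.4]
ee_rot: [2.279, 2.161, 0.001]
wrist_force: [2.9, -0.1, 3.2]
finger_gap: 9.8
finger_force: 25.0
```

Emit:
step_arm(
  series=[
    [[0, 0, 0.05], 0, 0.5],
    [[0, 0, 0], 0, 0.5],
    [[0, 0, 0], 0, 0.5],
  ],
)

```text
t: 13.52
tool_pos: [535.1, -127.9, 50.3]
ee_rot: [2.278, 2.161, 0.001]
wrist_force: [2.8, -0.6, 6.1]
finger_gap: 9.8
finger_force: 25.0
```

Emit:
step_arm(
  series=[
    [[0, 0, 0.04], 0, 0.5],
    [[0, 0, 0], 0, 0.5],
    [[0, 0, 0], 0, 0.5],
  ],
)

```text
t: 13.77
tool_pos: [535.1, -128.0, 50.2]
ee_rot: [2.278, 2.161, 0.001]
wrist_force: [0.5, 0.2, 8.9]
finger_gap: 9.8
finger_force: 25.0
```

The packer bottomed at the same TCP height as in the rack, so it's on the ledge, after a steady drag of about 5 N with the glass pushing back. That means the 10 mm fits. Releasing.

Emit:
step_arm(
  series=[
    [[0, 0, 0], 0, 1.2],
    [[0, 0, 0], 0, 1.6],
    [[0, 0, 0], 0, 2.5],
    [[0, 0, 0], 0, 3],
    [[0, 0, 0], 0, 3],
    [[0, 0, -2], 0, 3],
    [[0, 0, -3], 0, 3],
    [[0, 0, -4], 0, 3],
    [[0, 0, -4], 0, 3],
    [[-3, -3, 0], 0, 3],
    [[-3, -3, 0], 0, 3],
    [[-3, -3, 0], 0, 3],
    [[-3, -3, 0], 0, 3],
    [[-3, -3, 0], 0, 3],
    [[0, 0, 0], 0, 3],
    [[0, 0, 0], 0, 3],
  ],
)

```text
t: 15.1
tool_pos: [378.3, -268.3, 179.5]
ee_rot: [-2.284, -2.157, -0.0]
wrist_force: [0.2, 1.1, -0.6]
finger_gap: 30.0
finger_force: 0.0
```

Run:
```python
from h import *
a=grab('scene');b=grab('top')
P=cloud(b);z=P[...,2];u0=ray(b,0,0,78)
m=np.zeros(z.shape,bool);m[195:235,315:360]=1;m&=(z>70)&(z<90)
p=P[m];print(m.sum(),p.mean(0),p.min(0),p.max(0))
c=lambda f,r,x:cv2.resize(cv2.cvtColor(f,cv2.COLOR_RGB2BGR)[r:r+130,x:x+130],(400,400),interpolation=2)
cv2.imwrite('pics/c4.png',np.hstack([c(a['frame'],205,265),c(b['frame'],140,270)]))
print(manip.observe()['tool_pos'])
```

```text
61 [ 533.89332189 -127.00581895   78.51380099] [ 529.49237194 -138.44958181   72.02678062] [ 539.63418226 -115.75124527   81.19280006]
[ 379.89181165 -266.76399479  179.42437597]
```

View pics/c4.png

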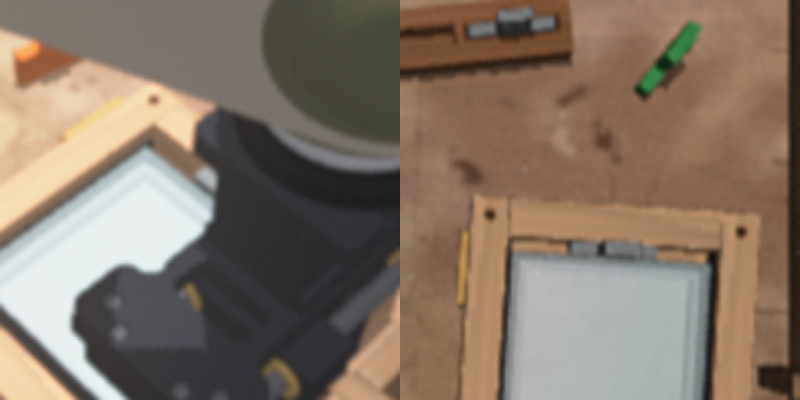

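The top view shows the packer upright in the gap at crop (612,248). The tab top is at z≈78 mm and centred on the rail within about 1 mm. The visible 8 mm packer is still in its slot and the arm is clear, so I'm handing in.

```bash
python3 -c "
from bench import manip
print(manip.hand_in())"
```

```text
the job is handed in; nothing more can be done
None
```

The 10 mm packer fits: it slid down with a light drag of about 5 N and now stands upright on the ledge near mid-rail, bevel to the glass and let go; the 8 and 12 mm packers were never moved from their slots, and the job is handed in.

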